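# Push the pipe bracket home in the welding jig

### The arm

A 6-joint arm with a two-finger parallel gripper is mounted at the origin on the work surface. World frame = base frame: x ahead of the robot, y to its left, z up, the work surface at z = 0. Lengths are in m, angles in rad, forces in N, time in s.
With the tool pointing down it reaches from about 0.375 to 0.975 m from the base axis. Payload 3.8 kg.
Tool frame: the origin (TCP) lies at the very end of the fingers, on their centre line; the grasp point (between the pads) lies bot.grip_point_offset behind it (bot.grip_point_offset is the distance from the TCP to the grasp point, in m); z points along the fingers, y is the line along which they close (so a half turn about z gives the same grasp; the last joint's range is limited). The gripper opens to 85 mm and grips with 20 to 120 N. Pads are 22 mm wide; open, the fingers measure 114 mm over their backs; the gripper's body (76 mm by 85 mm) begins 54 mm behind the grasp point. The pads swing forward as they close: fully open they stand 13 mm farther back than shut.
Start: joints at [1.134, 0.264, 1.604, -0, 1.274, -0.037], TCP at [0.263, 0.622, 0.231] pointing down, gripper open.
Joint ranges: [-2.63, 2.63], [-0.94, 2.18], [0.31, 2.57], [-1.31, 4.45], [0, 2.66], [-2.55, 2.55]. Speed limits (rad/s): [2.57, 2.57, 3.14, 3.14, 3.14, 3.14].

### API

Orientations are given as a rotation vector (axis times angle).
In Python, from workcell import bot, vision gives the robot as it stands.
- The arm moves only by the tool play_rows, never from a script. Its argument "rows" is a list of rows, each an object of numbers: "dx", "dy", "dz": the shift along the tool's x, y, z as a fraction of full scale; "roll": the turn about the tool's z as a fraction of full scale; "fingers": the closure, from 0 (fully open) to 1 (shut). In form: [{"dx": .., "dy": .., "dz": .., "roll": .., "fingers": ..}, ...]. A call has 1 to 20 rows; each row shifts and turns the commanded pose from where the row before left it, along the tool's axes as they then stand; what a row does not reach is not made up. Full scale, the value 1, is 0.04 m for a shift and 4 degrees for a turn. A row lasts 1/12 s, in which the tool goes at most 41.7 mm and 7.16 degrees, less where a joint would pass 70% of its speed; a pose out of reach is approached as far as the arm can. A call with a number of a shift or a turn outside -1 to 1 is refused whole. A call with a gripper value outside its range is refused whole. The fingers move at their own pace and stop on an object; "grip_force" is the grip in N (left out, the last holds). Time passes only in rows, so rows that do not move let the fingers close. It gives the time, the measured TCP pose, the force and the opening at its end, in the units of the state.
- bot.read_state(): the state, without advancing time (a new reading comes with each control period).
- vision.read_camera(name): name is "side" or "top"; returns a dict with "pixels" (420x560x3 uint8, red, green, blue), "depth" (420x560 float32, m along the optical axis (not along the pixel's ray), 0 where there is no reading), "fx", "fy", "cx", "cy" (pixels), "R" (3x3) and "t" (3): a world point X has camera coordinates R X + t. Camera axes: x right, y down, z forward; pixel columns grow to the right and rows downward; lengths in m; the calibration is good to about 2 mm. A picture is of the moment at which its call begins.
- bot.finish_job(): hands the job in, once; it reports no verdict.
The state is a dict: "time": time; "q": joint angles; "joint_vel": joint speeds; "joint_torque": joint torques, N m; "tool_pos": TCP position; "tcp_rot": TCP orientation; "wrist_force": force on the tool from outside, world axes, zero at the start; "torque": the same for the moment, N m; "width": opening from 0.0 (shut) to 1.0 (fully open).
Only numpy, scipy, OpenCV 4.12 (cv2) and the standard library are available. Lean on these libraries where they do the work, as an engineer would, in place of code of your own. Each camera call takes 0.05 s, during which the arm holds its last target. There are 200 camera calls.

### The job

Get the bracket with the round pipe stub ready for tacking: push it over the table until its long edge lies flat against the jig's long fence, still short of the end stop, then push it endwise until it is up against the end stop too, with no gap at either. Only push it: keep it flat on the table, never lift or tip it. Leave the other two brackets and the loose pipe ring where they are and finish with the hand clear.

Things in the scene. Friction and masses are not known exactly. Their poses are not given: they have to be found in the camera images.
- bracket: workpiece: loose bare-steel plate, 85 mm along x, 115 along y, 10 thick, with an upright open round pipe stub (42 across, 45 high) on its middle; 0.65 to 0.95 kg. Origin: centre of the underside. Starts on the robot's side of the long fence, turned up to 0.25 rad from it: its +x long edge looks to the fence, its +y short edge to the end stop
- jig: two bare-steel angle irons bolted to the table at a right angle, upright faces 32 mm high. Origin: on the table at the inner corner of the two faces; x points away from the robot, y to its left, within about 0.2 rad. Home, the plate's centre is at x -42.5, y -57.5 mm here, its axes parallel to these
- fence (a point): middle of the long fence's face, at table level; axes as the jig's. The face is the jig's plane x = 0, from y -310 to -10 mm; behind it the iron reaches to x 36 mm (6 mm upright leg, then a low foot with bolts)
- stop (a point): middle of the end stop's face, at table level; axes as the jig's. The face is the jig's plane y = 0, from x -85 to -10 mm; behind it the iron reaches to y 36 mm
- square_bracket: bystander: same size of plate, but with a square tube stub 40 mm wide and 45 mm high; origin centre of the underside; stands to the left beyond the end stop
- pin_bracket: bystander: same size of plate, but with one thin upright pin, 16 mm across, total height 120 mm; origin centre of the underside; stands to the right, beyond the open end of the fence
- offcut: bystander: a ring cut from steel pipe, 48 mm across, 40 mm high, standing on end in front of the end stop, on the robot's side of it; origin centre of the underside
Mind the look-alikes: they are no part of the job. Leave any purple or red look-alike of the bracket alone.

How it is judged:
On the way, in this order (a step that is already met when the one before it is completed fails the run):
1. the bracket lies along the long fence (within 5 mm and 0.08 rad), still more than 10 mm short of the end stop (x of bracket in the frame of jig between -0.0475 and -0.038 m and angle between the y axis of bracket and the y axis of jig, either way round below 0.08 rad and y of bracket in the frame of jig between -0.31 and -0.0675 m), for 0.1 s.
2. the bracket is home against both fence and end stop (x of bracket in the frame of jig between -0.0455 and -0.038 m and angle between the y axis of bracket and the y axis of jig, either way round below 0.05 rad and y of bracket in the frame of jig between -0.0605 and -0.053 m and height (world z) of bracket below 0.004 m and angle between bracket's own z axis and vertical below 0.05 rad and linear speed of bracket below 0.01 m/s), for 0.1 s.
At the end, for the whole second after the job is handed in: the plate lies flat and at rest, long edge within 3 mm of the long fence and parallel to it within 0.05 rad, short edge within 3 mm of the end stop (all of step 2); the robot touches nothing.
It fails at once if the bracket is lifted off the table (height (world z) of bracket above 0.008 m).
It fails at once if the bracket is tipped (angle between bracket's own z axis and vertical above 0.2 rad).
It fails at once if another bracket or the pipe ring is moved more than 20 mm (distance of any of square_bracket, pin_bracket, offcut from where it was at the start of the episode above 0.02 m).
It also fails if it takes over 54 s, if anything falls off the work surface, if the arm or the gripper's body presses on something with over 40 N, if the wrist force passes 120 N, or if a joint passes its speed limit or range.

## Working session

There is one attempt and no reset: what is moved stays moved. The work goes in short steps, Python scripts to look and compute and a tool call to move; the robot and the scene stay as the last step left them, time stands still between calls to the robot, and variables do not carry over. Pictures are saved under pics/ and viewed, on a budget of 10 in all, crops included, one or two more only if the job needs it, and the job is handed in when it is done.

Besides the shell and the picture viewer there is one more tool, called after "Request:" as name(argument=value, ...), one argument or row to a line, values as JSON. play_rows: Moves the arm, as the interface text tells. Its arguments: {"type":"object","properties":{"rows":{"type":"array","items":{"type":"object","properties":{"dx":{"type":"number","minimum":-1,"maximum":1},"dy":{"type":"number","minimum":-1,"maximum":1},"dz":{"type":"number","minimum":-1,"maximum":1},"roll":{"type":"number","minimum":-1,"maximum":1},"fingers":{"type":"number"}}}},"grip_force":{"type":"number"}},"required":["rows"]}

```bash
mkdir -p pics; python3 - <<'E'
from workcell import bot, vision
import cv2, numpy as np
for n in ("top","side"):
    c=vision.read_camera(n); np.savez(f"{n}0.npz",**c)
    cv2.imwrite(f"pics/{n}0.png",c["pixels"][:,:,::-1])
    print(n,c["fx"],c["cx"],c["cy"],(-c["R"].T@c["t"]).round(3),c["R"].round(3).tolist())
print(bot.read_state(), bot.grip_point_offset)
E
```

```text
top 456.1859474554959 286.6388479116276 205.34839026291857 [ 0.337 -0.002  1.01 ] [[-0.022, -1.0, 0.01], [-0.98, 0.019, -0.196], [0.196, -0.014, -0.981]]
side 398.03442682103656 271.93579531018327 217.48162612102658 [0.299 0.48  0.673] [[-0.912, -0.409, 0.006], [-0.311, 0.685, -0.659], [0.266, -0.603, -0.752]]
{'time': 0.1, 'q': array([ 1.13407629e+00,  2.64680390e-01,  1.60528640e+00,  5.56144311e-06,
        1.27372484e+00, -3.69117588e-02]), 'joint_vel': array([-1.96255905e-04, -2.12815605e-03, -5.00662490e-03,  3.77816903e-04,
       -1.28567202e-03, -1.23055481e-05]), 'joint_torque': array([ 9.75652874e-04, -5.16703963e+01, -3.68592918e+01,  8.67372751e-05,
        6.21595042e-03,  2.44041655e-05]), 'tool_pos': array([0.26245229, 0.62113533, 0.23005837]), 'tcp_rot': array([-0.62374633, -3.07853997,  0.00320258]), 'wrist_force': array([ 0.2394858 , -0.20426565, -0.66375563]), 'torque': array([ 0.06712435, -0.00508316,  0.00019854]), 'width': 1.0002679128760887} 0.0187
```

View pics/top0.png

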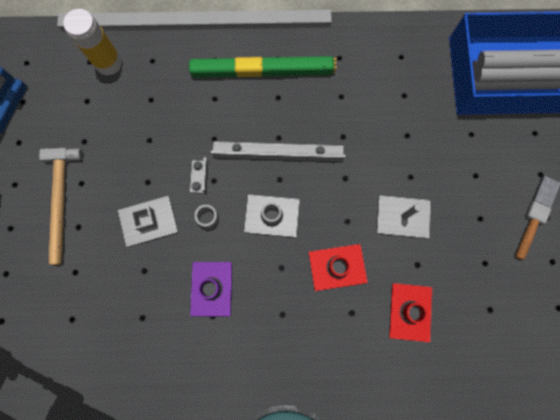

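View pics/side0.png

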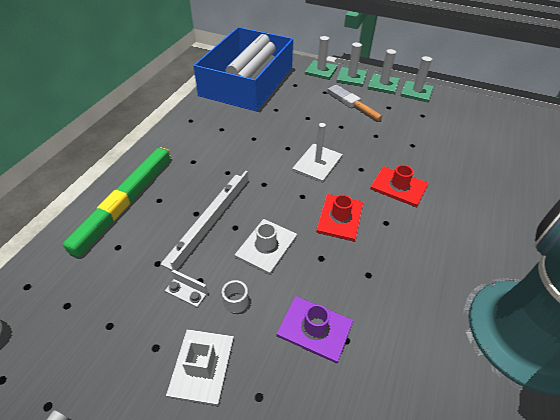

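The top view shows these candidates:
- The grey round-stub bracket, at (271,216).
- The square-tube bracket, at (147,220), and the pin bracket, at (404,216).
- The pipe ring, at (206,216).
- The purple look-alike at (210,288) and the red ones at (339,267) and (413,312).

Only (271,216) is bare steel with a round stub and sits in front of the fence, which runs (213–343, 150). The end stop is at (199,175).

```bash
cat > h.py <<'E'
import numpy as np, cv2
def cloud(c):
    v,u=np.mgrid[:420,:560]; d=c["depth"]
    P=np.stack([(u-c["cx"])/c["fx"]*d,(v-c["cy"])/c["fy"]*d,d],-1)
    W=(P-c["t"])@c["R"]; W[d==0]=np.nan; return W
def pix(c,X):
    q=c["R"]@np.asarray(X)+c["t"]; return (c["fx"]*q[0]/q[2]+c["cx"],c["fy"]*q[1]/q[2]+c["cy"])
def planar(c,z):  # every pixel intersected with plane z
    v,u=np.mgrid[:420,:560]
    r=np.stack([(u-c["cx"])/c["fx"],(v-c["cy"])/c["fy"],np.ones(u.shape)],-1)@c["R"]
    o=-c["R"].T@c["t"]; s=(z-o[2])/r[...,2]; return o+r*s[...,None]
E
python3 - <<'E'
from h import *
c=dict(np.load("top0.npz")); W=cloud(c)
def roi(n,u0,u1,v0,v1):
    w=W[v0:v1,u0:u1].reshape(-1,3); z=w[:,2]
    print(n,"z pct",np.nanpercentile(z,[1,10,50,90,99]).round(4))
    return w,c["pixels"][v0:v1,u0:u1].reshape(-1,3)
for n,b,zr in [("bracket",(238,306,188,244),(.005,.016)),("fence",(208,350,136,165),(.022,.04)),("stop",(186,212,152,198),(.022,.04)),("ring",(190,220,202,232),(.03,.05)),("square",(112,182,192,250),(.005,.016)),("pin",(372,436,190,244),(.005,.016))]:
    w,_=roi(n,*b); m=(w[:,2]>zr[0])&(w[:,2]<zr[1]); p=w[m][:,:2]
    r=cv2.minAreaRect((p*1000).astype(np.float32)); print("  ",m.sum(),r, cv2.boxPoints(r).round(0).tolist())
# stub top
w=W[195:235,255:290].reshape(-1,3); p=w[w[:,2]>.035]; print("stub",cv2.minEnclosingCircle((p[:,:2]*1000).astype(np.float32)),np.median(p[:,2]))
im=cv2.resize(c["pixels"][130:260,110:360,::-1],None,fx=3.2,fy=3.2,interpolation=cv2.INTER_CUBIC); cv2.imwrite("pics/crop1.png",im)
E
```

```text
bracket z pct [-0.004  -0.0016  0.0064  0.0133  0.0555]
   1733 ((517.0845947265625, 8.270339965820312), (134.1818389892578, 110.6954116821289), 81.76638793945312) [[453.0, -50.0], [562.0, -66.0], [581.0, 67.0], [472.0, 83.0]]
fence z pct [-0.004  -0.0017  0.0029  0.0265  0.0341]
   497 ((650.0421142578125, 1.824462890625), (298.0838317871094, 8.326078414916992), 86.88346099853516) [[638.0, -147.0], [646.0, -147.0], [662.0, 150.0], [654.0, 151.0]]
stop z pct [-0.004  -0.0021  0.0019  0.0203  0.0338]
   112 ((614.3919067382812, 165.63528442382812), (15.500645637512207, 87.46931457519531), 78.94245147705078) [[570.0, 166.0], [656.0, 150.0], [659.0, 165.0], [573.0, 182.0]]
ring z pct [-0.0046 -0.0023  0.0009  0.0389  0.0423]
   174 ((512.58642578125, 159.94619750976562), (46.57023239135742, 46.45994567871094), 76.39481353759766) [[485.0, 143.0], [530.0, 132.0], [541.0, 177.0], [495.0, 188.0]]
square z pct [-0.0042 -0.0019  0.0037  0.0144  0.0556]
   1587 ((514.4046630859375, 296.8198547363281), (100.48639678955078, 133.6704864501953), 15.563915252685547) [[448.0, 348.0], [484.0, 219.0], [581.0, 246.0], [545.0, 375.0]]
pin z pct [-0.0033 -0.001   0.0082  0.0126  0.1193]
   1786 ((503.398193359375, -275.95196533203125), (109.18702697753906, 124.38177490234375), 1.402028203010559) [[447.0, -215.0], [450.0, -339.0], [559.0, -337.0], [556.0, -212.0]]
stub ((514.3671875, 17.7001895904541), 20.899343490600586) 0.053824319781142355
```

View pics/crop1.png

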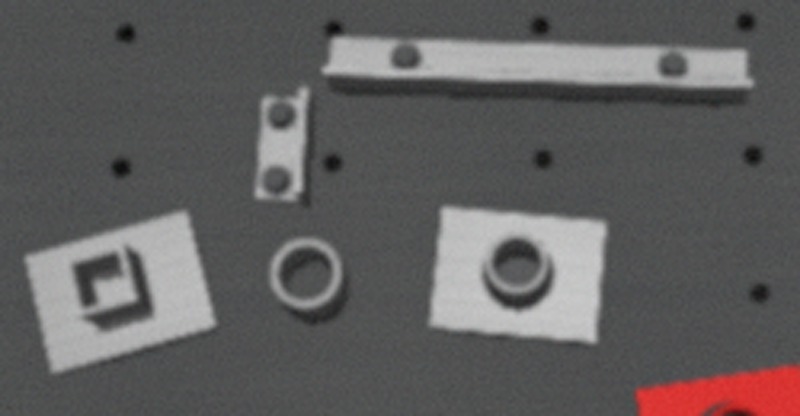

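```bash
cat >> h.py <<'E'
def line(P):  # fit, returns point, direction, rms; outliers dropped
    for k in range(3):
        m=P.mean(0); u,s,vt=np.linalg.svd(P-m); r=(P-m)@vt[1]; P=P[abs(r)<2.5*r.std()+1e-5]
    return m,vt[0],r.std()
def subedge(g,u,v0,v1,th):  # column u, last bright->dark crossing going down
    col=g[v0:v1,u]; i=np.where((col[:-1]>th)&(col[1:]<=th))[0]
    if len(i)==0: return None
    i=i[-1]; return v0+i+(col[i]-th)/(col[i]-col[i+1])
def toplane(c,uv,z):
    uv=np.asarray(uv,float); r=np.c_[(uv[:,0]-c["cx"])/c["fx"],(uv[:,1]-c["cy"])/c["fy"],np.ones(len(uv))]@c["R"]
    o=-c["R"].T@c["t"]; return (o+r*((z-o[2])/r[:,2])[:,None])[:,:2]
def plate(c,box,z=.010,th=130):
    u0,u1,v0,v1=box; g=cv2.cvtColor(c["pixels"],cv2.COLOR_RGB2GRAY)
    b=(cv2.GaussianBlur(g,(3,3),0)[v0:v1,u0:u1]>th).astype(np.uint8)
    n,l,s,_=cv2.connectedComponentsWithStats(b); k=1+s[1:,4].argmax()
    ct=max(cv2.findContours((l==k).astype(np.uint8),0,1)[0],key=len)[:,0]+[u0,v0]
    h=cv2.convexHull(ct.astype(np.float32))[:,0]
    r=cv2.minAreaRect((toplane(c,h,z)*1000).astype(np.float32)); return r,cv2.boxPoints(r)
E
python3 - <<'E'
from h import *
c=dict(np.load("top0.npz")); g=cv2.cvtColor(c["pixels"],cv2.COLOR_RGB2GRAY).astype(float)
print(g[140:170,280].astype(int), g[215,236:306:3].astype(int), g[170,186:216].astype(int), g[183,186:216].astype(int))
uv=[(u,e) for u in range(218,340) if (e:=subedge(g,u,140,170,105))]
m,d,s=line(toplane(c,uv,.032)); print("fence",m,d*np.sign(d[1]),s,len(uv), np.arctan2(-d[0],d[1]))
uv=[(e,v) for v in range(160,190) if (e:=subedge(g.T,v,190,214,105))]
m,d,s=line(toplane(c,uv,.032)); print("stop@.032",m,d,s); print(np.array(uv).round(1).tolist())
m,d,s=line(toplane(c,uv,.0)); print("stop@0",m,d,s)
print(plate(c,(238,306,188,244)))
E
```

```text
[ 56  71  88 125 167 181 179 176 178 181 180 180 180 177 161 110  67  59
  53  52  56  72  80  79  79  79  78  74  81  82] [ 81  86  83 121 192 189 192 191 151 139  87  90  93  91 131  86 184 193
 197 196 189  86  82  78] [ 79  81  78  80  88 125 159 171 160 140 129 121 123 132 154 167 167 176
 165 119  69  60  67  82  87  84  81  83  82  86] [ 85  78  83  90 120 149 137 117  94  90  86  89  98 115 139 158 175 173
 125  74  61  72  80  85  77  70  56  51  53  63]
fence [ 6.46205882e-01 -5.37413402e-04] [0.04950596 0.99877383] 0.00039226493595320337 122 -0.04952620918222958
stop@.032 [0.60511214 0.16277432] [-0.99898125  0.0451271 ] 0.0003594594405012164
[[206.2, 160.0], [206.0, 161.0], [205.7, 162.0], [205.6, 163.0], [205.4, 164.0], [205.4, 165.0], [205.4, 166.0], [205.4, 167.0], [205.3, 168.0], [205.3, 169.0], [205.3, 170.0], [205.3, 171.0], [205.3, 172.0], [205.4, 173.0], [205.3, 174.0], [205.0, 175.0], [204.8, 176.0], [204.8, 177.0], [204.7, 178.0], [204.5, 179.0], [204.4, 180.0], [204.4, 181.0], [204.4, 182.0], [204.4, 183.0], [204.3, 184.0], [204.4, 185.0], [204.4, 186.0], [204.4, 187.0], [204.4, 188.0], [204.2, 189.0]]
stop@0 [0.61390122 0.16816611] [-0.99898125  0.0451271 ] 0.00037122649232980306
(((515.2092895507812, 17.038780212402344), (115.96258544921875, 85.65840911865234), 83.57611083984375), array([[466.16187, -35.7866 ],
       [551.2825 , -45.37034],
       [564.2567 ,  69.86416],
       [479.1361 ,  79.4479 ]], dtype=float32))
```

```bash
cat >> h.py <<'E'
from scipy.spatial.transform import Rotation as Ro
YJ=-.049; OJ=np.array([.6542,.1606]); J=np.array([[np.cos(YJ),-np.sin(YJ)],[np.sin(YJ),np.cos(YJ)]])
def to_jig(p): return (np.asarray(p)[:2]-OJ)@J
def goto(s,jx,jy,z,yaw_from_jig):  # shift along present tool axes (full-scale units), roll left (units) so tool y = jig y turned by yaw
    R=Ro.from_rotvec(s["tcp_rot"]).as_matrix(); p=OJ+J@[jx,jy]
    d=R.T@(np.r_[p,z]-s["tool_pos"])/.04
    a=np.arctan2(R[1,1],R[0,1]); e=YJ+np.pi/2+yaw_from_jig-a; e=(e+np.pi/2)%np.pi-np.pi/2
    print("at jig",to_jig(s["tool_pos"]).round(4),"z",s["tool_pos"][2].round(4),"yaw err deg",np.degrees(e).round(2),"tilt",R[2,2].round(4),"q6",s["q"][5].round(2),"t",s["time"])
    print("shift units",d.round(3),"roll units",(-np.degrees(e)/4).round(3),"F",s["wrist_force"].round(1),"w",round(s["width"],3))
E
python3 - <<'E'
from h import *; from workcell import bot
goto(bot.read_state(),-.202,-.147,.23,0)
E
```

```text
at jig [-0.4138  0.4408] z 0.2301 yaw err deg 20.1 tilt -1.0 q6 -0.04 t 0.1
shift units [-10.023 -11.98    0.026] roll units -5.025 F [ 0.2 -0.2 -0.7] w 1.0
```

Request:
play_rows(
  rows=[
    {"dx":-0.5,"dy":-0.6,"fingers":0.3},
    {"dx":-0.5,"dy":-0.6,"fingers":0.3},
    {"dx":-0.5,"dy":-0.6,"fingers":0.3},
    {"dx":-0.5,"dy":-0.6,"fingers":0.3},
    {"dx":-0.5,"dy":-0.6,"fingers":0.3},
    {"dx":-0.5,"dy":-0.6,"fingers":0.3},
    {"dx":-0.5,"dy":-0.6,"fingers":0.3},
    {"dx":-0.5,"dy":-0.6,"fingers":0.3},
    {"dx":-0.5,"dy":-0.6,"fingers":0.3},
    {"dx":-0.5,"dy":-0.6,"fingers":0.3},
    {"dx":-0.5,"dy":-0.6,"fingers":0.3},
    {"dx":-0.5,"dy":-0.6,"fingers":0.3},
    {"dx":-0.5,"dy":-0.6,"fingers":0.3},
    {"dx":-0.5,"dy":-0.6,"fingers":0.3},
    {"dx":-0.5,"dy":-0.6,"fingers":0.3},
    {"dx":-0.5,"dy":-0.6,"fingers":0.3},
    {"dx":-0.5,"dy":-0.6,"fingers":0.3},
    {"dx":-0.5,"dy":-0.6,"fingers":0.3},
    {"dx":-0.5,"dy":-0.6,"fingers":0.3},
    {"dx":-0.5,"dy":-0.6,"fingers":0.3},
  ],
)

```text
validation failed for argument at $.ro...
```

Request:
play_rows(
  rows=[
    {"roll":-1,"fingers":0.3},
    {"roll":-1,"fingers":0.3},
    {"roll":-1,"fingers":0.3},
    {"roll":-1,"fingers":0.3},
    {"roll":-1,"fingers":0.3},
    {"dz":0.5,"fingers":0.3},
    {"dz":0.5,"fingers":0.3},
    {"dz":0.5,"fingers":0.3},
    {"dz":0.5,"fingers":0.3},
    {"dz":0.5,"fingers":0.3},
    {"dz":0.5,"fingers":0.3},
    {"fingers":0.3},
    {"fingers":0.3},
  ],
)

```text
validation failed for argument at $.ro...
```

```bash
python3 - <<'E'
from h import *; from workcell import bot,vision
s=bot.read_state(); goto(s,-.202,-.147,.05,0)
c=vision.read_camera("side"); W=cloud(c); 
p=s["tool_pos"]; m=(abs(W[...,0]-p[0])<.04)&(abs(W[...,1]-p[1])<.08)&(W[...,2]>.06)&(W[...,2]<.2)
w=W[m]; z=w[:,2]; print(m.sum(), np.percentile(z,[0,1,5,20]).round(4)); 
for s_ in (1,-1):
    q=w[(s_*(w[:,1]-p[1])>0)&(z<p[2]+.06)]
    if len(q): print(s_,np.percentile(q[:,2],[1,5]).round(4),"jig",np.percentile((q[:,:2]-OJ)@J,[2,98],axis=0).round(4))
cv2.imwrite("pics/side1.png",c["pixels"][:,:,::-1])
E
```

```text
at jig [-0.4138  0.4408] z 0.2301 yaw err deg 20.1 tilt -1.0 q6 -0.04 t 0.1
shift units [-10.024 -11.97    4.526] roll units -5.025 F [ 0.2 -0.2 -0.7] w 1.0Traceback (most recent call last):
  File "<stdin>", line 5, in <module>
    return _quantile_unchecked(
        a, q, axis, out, overwrite_input, method, keepdims, weights)
    return _ureduce(a,
                    func=_quantile_ureduce_func,
    ...<5 lines>...
                    overwrite_input=overwrite_input,
                    method=method)
    r = func(a, **kwargs)
    result = _quantile(arr,
                       quantiles=q,
    ...<2 lines>...
                       out=out,
                       weights=wgt)
    slices_having_nans = np.isnan(arr[-1, ...])
                                  ~~~^^^^^^^^^
IndexError: index -1 is out of bounds for axis 0 with size 0
```

The call was refused, most likely because every row needs all five numbers. I'll try a single full row.

Request:
play_rows(
  rows=[
    {"dx":-0.5,"dy":-0.6,"dz":0,"roll":0,"fingers":0.3},
  ],
)

```text
time: 0.23
tool_pos: [0.2704, 0.595, 0.2303]
tcp_rot: [-0.62, -3.078, -0.003]
wrist_force: [1.7, -0.4, -0.0]
width: 0.887
```

Request:
play_rows(
  rows=[
    {"dx":-0.5,"dy":-0.6,"dz":0,"roll":0,"fingers":0.3},
    {"dx":-0.5,"dy":-0.6,"dz":0,"roll":0,"fingers":0.3},
    {"dx":-0.5,"dy":-0.6,"dz":0,"roll":0,"fingers":0.3},
    {"dx":-0.5,"dy":-0.6,"dz":0,"roll":0,"fingers":0.3},
    {"dx":-0.5,"dy":-0.6,"dz":0,"roll":0,"fingers":0.3},
    {"dx":-0.5,"dy":-0.6,"dz":0,"roll":0,"fingers":0.3},
    {"dx":-0.5,"dy":-0.6,"dz":0,"roll":0,"fingers":0.3},
    {"dx":-0.5,"dy":-0.6,"dz":0,"roll":0,"fingers":0.3},
    {"dx":-0.5,"dy":-0.6,"dz":0,"roll":0,"fingers":0.3},
    {"dx":-0.5,"dy":-0.6,"dz":0,"roll":0,"fingers":0.3},
    {"dx":-0.5,"dy":-0.6,"dz":0,"roll":0,"fingers":0.3},
    {"dx":-0.5,"dy":-0.6,"dz":0,"roll":0,"fingers":0.3},
    {"dx":-0.5,"dy":-0.6,"dz":0,"roll":0,"fingers":0.3},
    {"dx":-0.5,"dy":-0.6,"dz":0,"roll":0,"fingers":0.3},
    {"dx":-0.5,"dy":-0.6,"dz":0,"roll":0,"fingers":0.3},
    {"dx":-0.5,"dy":-0.6,"dz":0,"roll":0,"fingers":0.3},
    {"dx":-0.5,"dy":-0.6,"dz":0,"roll":0,"fingers":0.3},
    {"dx":-0.5,"dy":-0.6,"dz":0,"roll":0,"fingers":0.3},
    {"dx":-0.5,"dy":-0.6,"dz":0,"roll":0,"fingers":0.3},
  ],
)

```text
time: 1.82
tool_pos: [0.4443, 0.0224, 0.2312]
tcp_rot: [0.624, 3.079, 0.0]
wrist_force: [0.4, 0.2, 0.4]
width: 0.701
```

Request:
play_rows(
  rows=[
    {"dx":0,"dy":0,"dz":0,"roll":-1,"fingers":0.3},
    {"dx":0,"dy":0,"dz":0,"roll":-1,"fingers":0.3},
    {"dx":0,"dy":0,"dz":0,"roll":-1,"fingers":0.3},
    {"dx":0,"dy":0,"dz":0,"roll":-1,"fingers":0.3},
    {"dx":0,"dy":0,"dz":0,"roll":-1,"fingers":0.3},
    {"dx":0,"dy":0,"dz":0.5,"roll":0,"fingers":0.3},
    {"dx":0,"dy":0,"dz":0.5,"roll":0,"fingers":0.3},
    {"dx":0,"dy":0,"dz":0.5,"roll":0,"fingers":0.3},
    {"dx":0,"dy":0,"dz":0.5,"roll":0,"fingers":0.3},
    {"dx":0,"dy":0,"dz":0.5,"roll":0,"fingers":0.3},
    {"dx":0,"dy":0,"dz":0.5,"roll":0,"fingers":0.3},
    {"dx":0,"dy":0,"dz":0,"roll":0,"fingers":0.3},
    {"dx":0,"dy":0,"dz":0,"roll":0,"fingers":0.3},
  ],
)

```text
time: 2.9
tool_pos: [0.4429, 0.0239, 0.1102]
tcp_rot: [-0.08, -3.137, 0.0]
wrist_force: [0.2, -0.4, -0.1]
width: 0.698
```

```bash
python3 - <<'E'
from h import *; from workcell import bot,vision
s=bot.read_state(); goto(s,-.202,-.147,.05,0)
c=vision.read_camera("side"); cv2.imwrite("pics/side1.png",c["pixels"][:,:,::-1]); W=cloud(c); 
p=s["tool_pos"]; m=(abs(W[...,0]-p[0])<.04)&(abs(W[...,1]-p[1])<.08)&(W[...,2]>.06)&(W[...,2]<.2)
w=W[m]; z=w[:,2]; print("n",m.sum())
for s_ in (1,-1):
    q=w[(s_*(w[:,1]-p[1])>0)&(z<p[2]+.06)]
    if len(q): print(s_,len(q),np.percentile(q[:,2],[1,5]).round(4),"jig",np.percentile((q[:,:2]-OJ)@J,[2,98],axis=0).round(4))
E
```

```text
at jig [-0.2044 -0.1469] z 0.1102 yaw err deg 0.1 tilt -1.0 q6 -1.52 t 2.9
shift units [-0.064 -0.003  1.504] roll units -0.025 F [ 0.2 -0.4 -0.1] w 0.698
n 644
1 186 [0.1177 0.1223] jig [[-0.2169 -0.1155]
 [-0.1938 -0.0846]]
-1 125 [0.1148 0.1176] jig [[-0.2166 -0.2008]
 [-0.2035 -0.1745]]
```

View pics/side1.png

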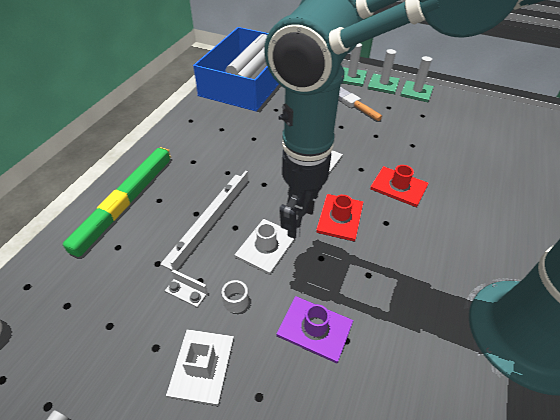

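The side view shows the open hand at (293,215), behind the bracket with the round stub at (266,235). The fence is on the far side and the red plate is to its right. Before going down I'll check the clearance to the red and purple plates.

```bash
python3 - <<'E'
from h import *
c=dict(np.load("top0.npz")); hs=c["pixels"].astype(int)
for n,m in (("red",(hs[...,0]>110)&(hs[...,1]<70)&(hs[...,2]<70)),("purple",(hs[...,0]>70)&(hs[...,2]>100)&(hs[...,1]<80))):
    k,l,st,ce=cv2.connectedComponentsWithStats(m.astype(np.uint8))
    for i in range(1,k):
        if st[i,4]>400:
            v,u=np.where(l==i); r=cv2.minAreaRect((toplane(c,np.c_[u,v],.01)*1000).astype(np.float32)); print(n,[to_jig(x/1000).round(3).tolist() for x in cv2.boxPoints(r)])
E
```

```text
red [[-0.296, -0.247], [-0.275, -0.362], [-0.189, -0.347], [-0.21, -0.231]]
red [[-0.396, -0.494], [-0.279, -0.503], [-0.272, -0.415], [-0.389, -0.406]]
purple [[-0.353, -0.07], [-0.236, -0.066], [-0.239, 0.021], [-0.355, 0.018]]
```

Request:
play_rows(
  rows=[
    {"dx":0,"dy":0,"dz":0.5,"roll":0,"fingers":0.3},
    {"dx":0,"dy":0,"dz":0.5,"roll":0,"fingers":0.3},
    {"dx":0,"dy":0,"dz":0.5,"roll":0,"fingers":0.3},
    {"dx":0,"dy":0,"dz":0.5,"roll":0,"fingers":0.3},
    {"dx":0,"dy":0,"dz":0.4,"roll":0,"fingers":0.3},
    {"dx":0,"dy":0,"dz":0.2,"roll":0,"fingers":0.3},
    {"dx":0,"dy":0,"dz":0.15,"roll":0,"fingers":0.3},
    {"dx":0,"dy":0,"dz":0,"roll":0,"fingers":0.3},
    {"dx":0,"dy":0,"dz":0,"roll":0,"fingers":0.3},
  ],
)

```text
time: 3.7
tool_pos: [0.4454, 0.0239, 0.0022]
tcp_rot: [0.08, 3.139, 0.0]
wrist_force: [0.6, -0.6, -0.2]
width: 0.703
```

```bash
python3 - <<'E'
from h import *; from workcell import bot,vision
s=bot.read_state(); goto(s,-.140,-.147,.0,0)
c=vision.read_camera("side"); W=cloud(c); u,v=pix(c,s["tool_pos"]); u,v=int(u),int(v)
q=c["pixels"][v-75:v+45,u-80:u+80,::-1]; cv2.imwrite("pics/side2.png",cv2.resize(q,None,fx=5,fy=5,interpolation=cv2.INTER_CUBIC)); print(u,v)
E
```

```text
at jig [-0.2019 -0.1467] z 0.0022 yaw err deg 0.1 tilt -1.0 q6 -1.52 t 3.7
shift units [-1.546 -0.004  0.058] roll units -0.025 F [ 0.6 -0.6 -0.2] w 0.703
296 258
```

View pics/side2.png

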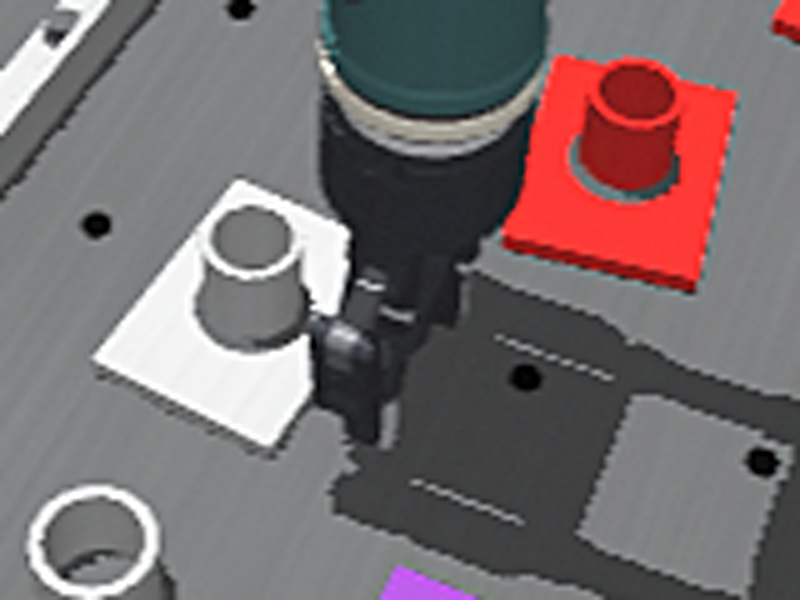

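Request:
play_rows(
  rows=[
    {"dx":0,"dy":0,"dz":0.06,"roll":0,"fingers":0.3},
    {"dx":0,"dy":0,"dz":0.07,"roll":0,"fingers":0.3},
    {"dx":0,"dy":0,"dz":0,"roll":0,"fingers":0.3},
  ],
)

```text
time: 4.0
tool_pos: [0.4444, 0.0239, -0.0039]
tcp_rot: [0.08, 3.14, 0.0]
wrist_force: [-0.0, -0.3, 0.0]
width: 0.698
```

Request:
play_rows(
  rows=[
    {"dx":-0.1,"dy":0,"dz":0,"roll":0,"fingers":0.3},
    {"dx":-0.1,"dy":0,"dz":0,"roll":0,"fingers":0.3},
    {"dx":-0.1,"dy":0,"dz":0,"roll":0,"fingers":0.3},
    {"dx":-0.1,"dy":0,"dz":0,"roll":0,"fingers":0.3},
    {"dx":-0.1,"dy":0,"dz":0,"roll":0,"fingers":0.3},
    {"dx":-0.1,"dy":0,"dz":0,"roll":0,"fingers":0.3},
    {"dx":-0.1,"dy":0,"dz":0,"roll":0,"fingers":0.3},
    {"dx":-0.1,"dy":0,"dz":0,"roll":0,"fingers":0.3},
    {"dx":-0.1,"dy":0,"dz":0,"roll":0,"fingers":0.3},
    {"dx":-0.1,"dy":0,"dz":0,"roll":0,"fingers":0.3},
    {"dx":0,"dy":0,"dz":0,"roll":0,"fingers":0.3},
  ],
)

```text
time: 4.92
tool_pos: [0.484, 0.0219, -0.0044]
tcp_rot: [-0.08, -3.139, -0.0]
wrist_force: [-2.6, -0.2, 0.4]
width: 0.702
```

```bash
cat >> h.py <<'E'
def stub(c):  # ring top near z .055 by circle fit in the top view
    W=cloud(c); p=W[(W[...,2]>.05)&(W[...,2]<.060)]; return p
E
python3 - <<'E'
from h import *; from workcell import bot,vision
s=bot.read_state(); goto(s,-.11,-.147,-.003,0)
c=vision.read_camera("top"); cv2.imwrite("pics/top1.png",cv2.resize(c["pixels"][120:270,170:370,::-1],None,fx=4,fy=4))
E
```

```text
at jig [-0.1632 -0.1468] z -0.0044 yaw err deg 0.1 tilt -1.0 q6 -1.53 t 4.9167
shift units [-1.33  -0.002 -0.036] roll units -0.025 F [-2.6 -0.2  0.4] w 0.702
```

View pics/top1.png

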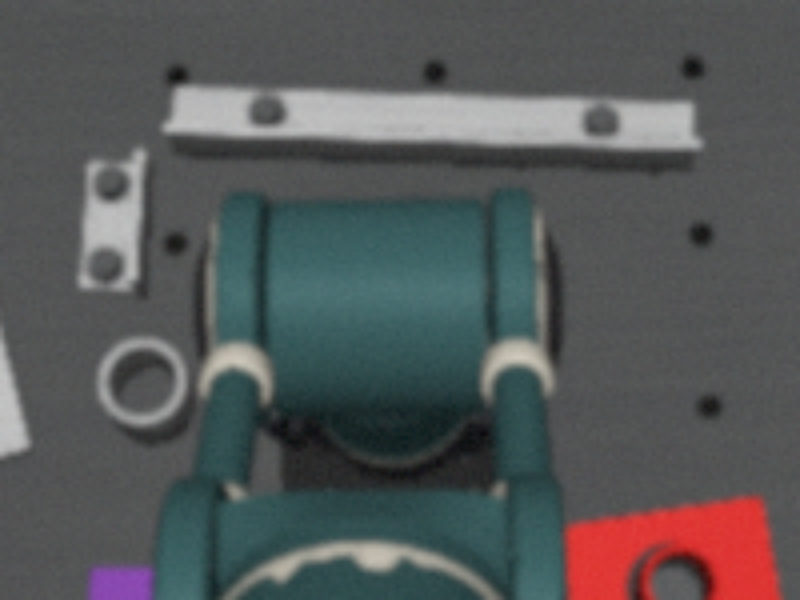

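The arm hides the bracket in the top view. The −2.6 N on the wrist shows it is being pushed, and no other part has moved. I'll carry on and use the side camera from here.

Request:
play_rows(
  rows=[
    {"dx":-0.1,"dy":0,"dz":0,"roll":0,"fingers":0.3},
    {"dx":-0.1,"dy":0,"dz":0,"roll":0,"fingers":0.3},
    {"dx":-0.1,"dy":0,"dz":0,"roll":0,"fingers":0.3},
    {"dx":-0.1,"dy":0,"dz":0,"roll":0,"fingers":0.3},
    {"dx":-0.1,"dy":0,"dz":0,"roll":0,"fingers":0.3},
    {"dx":-0.1,"dy":0,"dz":0,"roll":0,"fingers":0.3},
    {"dx":-0.1,"dy":0,"dz":0,"roll":0,"fingers":0.3},
    {"dx":-0.1,"dy":0,"dz":0,"roll":0,"fingers":0.3},
    {"dx":-0.1,"dy":0,"dz":0,"roll":0,"fingers":0.3},
    {"dx":-0.1,"dy":0,"dz":0,"roll":0,"fingers":0.3},
    {"dx":-0.1,"dy":0,"dz":0,"roll":0,"fingers":0.3},
    {"dx":-0.1,"dy":0,"dz":0,"roll":0,"fingers":0.3},
    {"dx":-0.1,"dy":0,"dz":0,"roll":0,"fingers":0.3},
    {"dx":0,"dy":0,"dz":0,"roll":0,"fingers":0.3},
  ],
)

```text
time: 6.13
tool_pos: [0.5378, 0.0192, -0.0035]
tcp_rot: [0.08, 3.139, -0.0]
wrist_force: [-0.1, 0.2, 0.3]
width: 0.699
```

Request:
play_rows(
  rows=[
    {"dx":-0.05,"dy":0,"dz":0,"roll":0,"fingers":0.3},
    {"dx":-0.05,"dy":0,"dz":0,"roll":0,"fingers":0.3},
    {"dx":-0.05,"dy":0,"dz":0,"roll":0,"fingers":0.3},
    {"dx":-0.05,"dy":0,"dz":0,"roll":0,"fingers":0.3},
    {"dx":0,"dy":0,"dz":0,"roll":0,"fingers":0.3},
  ],
)

```text
time: 6.55
tool_pos: [0.5443, 0.0189, -0.0036]
tcp_rot: [-0.08, -3.141, -0.0]
wrist_force: [-3.9, 0.4, 2.2]
width: 0.698
```

```bash
python3 - <<'E'
from h import *; from workcell import bot,vision
s=bot.read_state(); goto(s,-.096,-.147,-.003,0)
c=vision.read_camera("side"); W=cloud(c); 
j=(W[...,:2]-OJ)@J; z=W[...,2]
m=(z>.052)&(z<.058)&(abs(j[...,0]+.055)<.05)&(abs(j[...,1]+.15)<.05)&(c["pixels"].min(-1)>110)
print("stub top",m.sum(),cv2.minEnclosingCircle((j[m]*1000).astype(np.float32)))
cv2.imwrite("pics/side3.png",cv2.resize(c["pixels"][160:310,140:340,::-1],None,fx=4,fy=4,interpolation=cv2.INTER_CUBIC))
E
```

```text
at jig [-0.1028 -0.1469] z -0.0036 yaw err deg 0.1 tilt -1.0 q6 -1.53 t 6.55
shift units [-0.17  -0.001 -0.015] roll units -0.025 F [-3.9  0.4  2.2] w 0.698
stub top 71 ((-48.422183990478516, -145.51792907714844), 20.8731632232666)
```

View pics/side3.png

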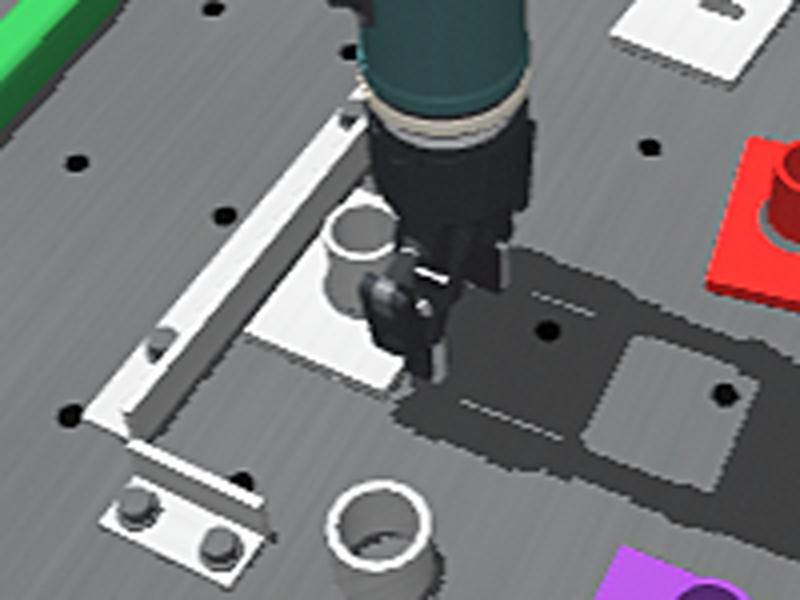

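The plate is nearly at the fence and parallel to it, with its near corner at crop (245,335) and a gap of a few mm. Now I'll creep.

Request:
play_rows(
  rows=[
    {"dx":-0.03,"dy":0,"dz":0,"roll":0,"fingers":0.3},
    {"dx":-0.03,"dy":0,"dz":0,"roll":0,"fingers":0.3},
    {"dx":-0.03,"dy":0,"dz":0,"roll":0,"fingers":0.3},
    {"dx":0,"dy":0,"dz":0,"roll":0,"fingers":0.3},
  ],
)

```text
time: 6.93
tool_pos: [0.5475, 0.0187, -0.0037]
tcp_rot: [-0.08, -3.14, 0.0]
wrist_force: [-4.1, 0.9, 2.4]
width: 0.705
```

Request:
play_rows(
  rows=[
    {"dx":-0.025,"dy":0,"dz":0,"roll":0,"fingers":0.3},
    {"dx":-0.025,"dy":0,"dz":0,"roll":0,"fingers":0.3},
    {"dx":0,"dy":0,"dz":0,"roll":0,"fingers":0.3},
  ],
)

```text
time: 7.18
tool_pos: [0.5495, 0.0186, -0.0038]
tcp_rot: [-0.08, -3.14, -0.0]
wrist_force: [-5.9, 0.5, 3.4]
width: 0.7
```

Request:
play_rows(
  rows=[
    {"dx":-0.025,"dy":0,"dz":0,"roll":0,"fingers":0.3},
    {"dx":0,"dy":0,"dz":0,"roll":0,"fingers":0.3},
  ],
)

```text
time: 7.35
tool_pos: [0.5505, 0.0185, -0.0038]
tcp_rot: [-0.08, -3.14, -0.0]
wrist_force: [-5.9, 0.9, 2.2]
width: 0.696
```

Request:
play_rows(
  rows=[
    {"dx":-0.025,"dy":0,"dz":0,"roll":0,"fingers":0.3},
    {"dx":0,"dy":0,"dz":0,"roll":0,"fingers":0.3},
  ],
)

```text
time: 7.52
tool_pos: [0.5516, 0.0185, -0.0039]
tcp_rot: [-0.08, -3.14, 0.0]
wrist_force: [-4.8, 0.8, 0.8]
width: 0.702
```

Request:
play_rows(
  rows=[
    {"dx":-0.025,"dy":0,"dz":0,"roll":0,"fingers":0.3},
    {"dx":0,"dy":0,"dz":0,"roll":0,"fingers":0.3},
  ],
)

```text
time: 7.68
tool_pos: [0.5526, 0.0185, -0.0039]
tcp_rot: [-0.08, -3.14, -0.0]
wrist_force: [-5.3, 0.6, 1.7]
width: 0.698
```

```bash
cat >> h.py <<'E'
def stub_side(c,jx,jy):
    W=cloud(c); j=(W[...,:2]-OJ)@J; z=W[...,2]
    m=(z>.052)&(z<.058)&(abs(j[...,0]-jx)<.04)&(abs(j[...,1]-jy)<.04)&(c["pixels"].min(-1)>110)
    print("stub top",m.sum(),cv2.minEnclosingCircle((j[m]*1000).astype(np.float32)))
E
python3 - <<'E'
from h import *; from workcell import bot,vision
s=bot.read_state(); goto(s,-.096,-.147,-.003,0)
c=vision.read_camera("side"); stub_side(c,-.045,-.147)
E
```

```text
at jig [-0.0945 -0.147 ] z -0.0039 yaw err deg 0.1 tilt -1.0 q6 -1.53 t 7.6833
shift units [ 0.038 -0.001 -0.023] roll units -0.025 F [-5.3  0.6  1.7] w 0.698
stub top 67 ((-41.29281234741211, -145.73532104492188), 21.31569480895996)
```

Request:
play_rows(
  rows=[
    {"dx":-0.025,"dy":0,"dz":0,"roll":0,"fingers":0.3},
    {"dx":0,"dy":0,"dz":0,"roll":0,"fingers":0.3},
  ],
)

```text
time: 7.9
tool_pos: [0.5532, 0.0184, -0.004]
tcp_rot: [-0.08, -3.139, -0.0]
wrist_force: [-6.0, -0.5, 3.6]
width: 0.7
```

Request:
play_rows(
  rows=[
    {"dx":-0.025,"dy":0,"dz":0,"roll":0,"fingers":0.3},
    {"dx":0,"dy":0,"dz":0,"roll":0,"fingers":0.3},
  ],
)

```text
time: 8.07
tool_pos: [0.5532, 0.0184, -0.0041]
tcp_rot: [-0.08, -3.137, -0.0]
wrist_force: [-8.6, -0.3, 6.4]
width: 0.7
```

Request:
play_rows(
  rows=[
    {"dx":-0.025,"dy":0,"dz":0,"roll":0,"fingers":0.3},
    {"dx":0,"dy":0,"dz":0,"roll":0,"fingers":0.3},
    {"dx":0,"dy":0,"dz":0,"roll":0,"fingers":0.3},
  ],
)

```text
time: 8.32
tool_pos: [0.5532, 0.0184, -0.0043]
tcp_rot: [-0.08, -3.135, -0.0]
wrist_force: [-10.4, -0.1, 8.2]
width: 0.705
```

```bash
python3 - <<'E'
from h import *; from workcell import bot,vision
s=bot.read_state(); goto(s,-.096,-.147,-.003,0)
c=vision.read_camera("side"); stub_side(c,-.045,-.147)
E
```

```text
at jig [-0.0939 -0.147 ] z -0.0043 yaw err deg 0.1 tilt -1.0 q6 -1.53 t 8.3167
shift units [ 0.052 -0.001 -0.032] roll units -0.025 F [-10.4  -0.1   8.2] w 0.705
stub top 61 ((-38.79175567626953, -144.20309448242188), 21.357694625854492)
```

The tool has stopped moving forward and the force is climbing, so the plate is on the fence. Next I'll back off, rise, turn the tool 90° and narrow the fingers for the endwise push.

Request:
play_rows(
  rows=[
    {"dx":0.2,"dy":0,"dz":0,"roll":0,"fingers":0.3},
    {"dx":0.4,"dy":0,"dz":0,"roll":0,"fingers":0.3},
    {"dx":0.4,"dy":0,"dz":0,"roll":0,"fingers":0.3},
    {"dx":0,"dy":0,"dz":-0.6,"roll":0,"fingers":0.3},
    {"dx":0,"dy":0,"dz":-0.7,"roll":0,"fingers":0.3},
    {"dx":0,"dy":0,"dz":-0.7,"roll":0,"fingers":0.3},
    {"dx":0,"dy":0,"dz":-0.7,"roll":0,"fingers":0.3},
  ],
)

```text
time: 8.95
tool_pos: [0.5173, 0.0202, 0.1058]
tcp_rot: [0.08, 3.137, -0.0]
wrist_force: [1.1, -0.5, -0.6]
width: 0.697
```

Request:
play_rows(
  rows=[
    {"dx":0,"dy":-0.5,"dz":0,"roll":0,"fingers":0.8},
    {"dx":0,"dy":-0.5,"dz":0,"roll":0,"fingers":0.8},
    {"dx":0,"dy":-0.5,"dz":0,"roll":0,"fingers":0.8},
    {"dx":0,"dy":-0.5,"dz":0,"roll":0,"fingers":0.8},
    {"dx":0,"dy":-0.5,"dz":0,"roll":0,"fingers":0.8},
    {"dx":-0.5,"dy":0,"dz":0,"roll":0,"fingers":0.8},
    {"dx":-0.5,"dy":0,"dz":0,"roll":0,"fingers":0.8},
    {"dx":-0.5,"dy":0,"dz":0,"roll":0,"fingers":0.8},
    {"dx":-0.5,"dy":0,"dz":0,"roll":0,"fingers":0.8},
  ],
)

```text
time: 9.7
tool_pos: [0.5933, -0.0844, 0.1049]
tcp_rot: [0.081, 3.136, -0.001]
wrist_force: [-0.2, -0.1, 0.5]
width: 0.201
```

Request:
play_rows(
  rows=[
    {"dx":0,"dy":0,"dz":0,"roll":1,"fingers":0.8},
    {"dx":0,"dy":0,"dz":0,"roll":1,"fingers":0.8},
    {"dx":0,"dy":0,"dz":0,"roll":1,"fingers":0.8},
    {"dx":0,"dy":0,"dz":0,"roll":1,"fingers":0.8},
    {"dx":0,"dy":0,"dz":0,"roll":1,"fingers":0.8},
    {"dx":0,"dy":0,"dz":0,"roll":1,"fingers":0.8},
    {"dx":0,"dy":0,"dz":0,"roll":1,"fingers":0.8},
    {"dx":0,"dy":0,"dz":0,"roll":1,"fingers":0.8},
    {"dx":0,"dy":0,"dz":0,"roll":1,"fingers":0.8},
    {"dx":0,"dy":0,"dz":0,"roll":1,"fingers":0.8},
    {"dx":0,"dy":0,"dz":0,"roll":1,"fingers":0.8},
    {"dx":0,"dy":0,"dz":0,"roll":1,"fingers":0.8},
    {"dx":0,"dy":0,"dz":0,"roll":1,"fingers":0.8},
    {"dx":0,"dy":0,"dz":0,"roll":1,"fingers":0.8},
    {"dx":0,"dy":0,"dz":0,"roll":1,"fingers":0.8},
    {"dx":0,"dy":0,"dz":0,"roll":1,"fingers":0.8},
    {"dx":0,"dy":0,"dz":0,"roll":1,"fingers":0.8},
    {"dx":0,"dy":0,"dz":0,"roll":1,"fingers":0.8},
    {"dx":0,"dy":0,"dz":0,"roll":1,"fingers":0.8},
    {"dx":0,"dy":0,"dz":0,"roll":1,"fingers":0.8},
  ],
)

```text
time: 11.37
tool_pos: [0.5925, -0.084, 0.1048]
tcp_rot: [2.081, 2.348, 0.004]
wrist_force: [0.0, -0.9, 1.0]
width: 0.2
```

Request:
play_rows(
  rows=[
    {"dx":0,"dy":0,"dz":0,"roll":1,"fingers":0.8},
    {"dx":0,"dy":0,"dz":0,"roll":1,"fingers":0.8},
    {"dx":0,"dy":0,"dz":0,"roll":0.5,"fingers":0.8},
    {"dx":0,"dy":0,"dz":0,"roll":0,"fingers":0.8},
  ],
)

```text
time: 11.7
tool_pos: [0.5923, -0.084, 0.1047]
tcp_rot: [2.276, 2.161, 0.004]
wrist_force: [-0.3, -0.2, 0.8]
width: 0.198
```

```bash
python3 - <<'E'
from h import *; from workcell import bot,vision
s=bot.read_state(); goto(s,-.0465,-.245,.05,np.pi/2)
c=vision.read_camera("side"); stub_side(c,-.045,-.147); np.savez("side4.npz",**c)
g=cv2.cvtColor(c["pixels"],cv2.COLOR_RGB2GRAY)
cv2.imwrite("pics/side4.png",cv2.resize(c["pixels"][150:300,150:350,::-1],None,fx=4,fy=4,interpolation=cv2.INTER_CUBIC))
E
```

```text
at jig [-0.0498 -0.2473] z 0.1047 yaw err deg 0.15 tilt -1.0 q6 -0.13 t 11.7
shift units [0.059 0.077 1.369] roll units -0.037 F [-0.3 -0.2  0.8] w 0.198
stub top 90 ((-39.932411193847656, -143.75576782226562), 22.13888931274414)
```

View pics/side4.png

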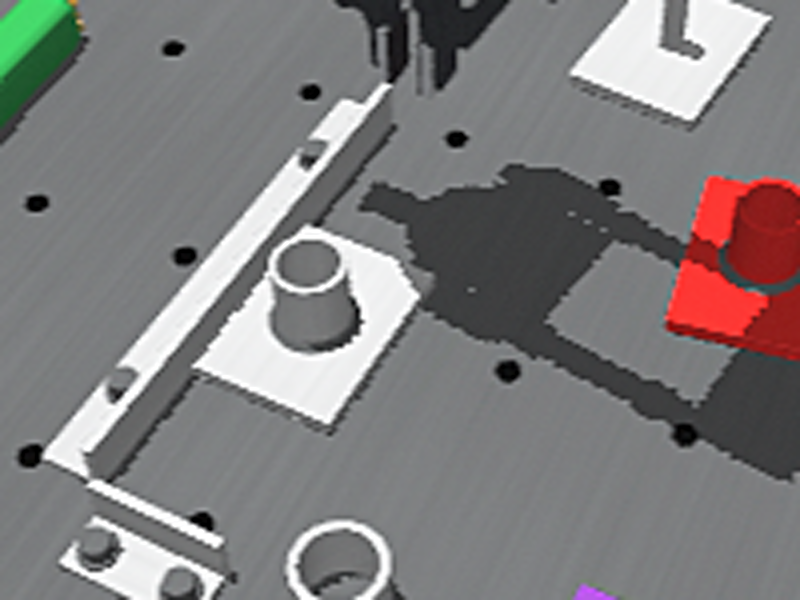

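The plate lies flat along the fence, with its edge meeting the fence face at crop (200,370), well short of the stop. The hand is behind its open short edge. I'll go down and push endwise with a slight bias towards the fence.

Request:
play_rows(
  rows=[
    {"dx":0,"dy":0.08,"dz":0.5,"roll":0,"fingers":0.8},
    {"dx":0,"dy":0,"dz":0.5,"roll":0,"fingers":0.8},
    {"dx":0,"dy":0,"dz":0.5,"roll":0,"fingers":0.8},
    {"dx":0,"dy":0,"dz":0.5,"roll":0,"fingers":0.8},
    {"dx":0,"dy":0,"dz":0.3,"roll":0,"fingers":0.8},
    {"dx":0,"dy":0,"dz":0.2,"roll":0,"fingers":0.8},
    {"dx":0,"dy":0,"dz":0,"roll":0,"fingers":0.8},
    {"dx":0,"dy":0,"dz":0,"roll":0,"fingers":0.8},
  ],
)

```text
time: 12.42
tool_pos: [0.5943, -0.0839, 0.0043]
tcp_rot: [2.276, 2.164, 0.0]
wrist_force: [0.8, -0.2, 0.7]
width: 0.201
```

```bash
python3 - <<'E'
from h import *; from workcell import bot,vision
s=bot.read_state(); goto(s,-.0465,-.140,.003,np.pi/2)
c=vision.read_camera("side"); W=cloud(c); j=(W[...,:2]-OJ)@J; z=W[...,2]
m=(abs(j[...,0]+.0465)<.045)&(abs(j[...,1]+.245)<.03)&(z>.006)&(z<.06)&(c["pixels"].max(-1)<90); q=np.c_[j[m],z[m]]
print(m.sum(),np.percentile(q,[1,5,95,99],axis=0).round(4)); 
E
```

```text
at jig [-0.0479 -0.2471] z 0.0043 yaw err deg 0.08 tilt -1.0 q6 -0.13 t 12.4167
shift units [2.678 0.03  0.031] roll units -0.02 F [ 0.8 -0.2  0.7] w 0.201
290 [[-0.0869 -0.2571  0.0089]
 [-0.0789 -0.2549  0.0132]
 [-0.0166 -0.2336  0.0585]
 [-0.0108 -0.2326  0.0596]]
```

Request:
play_rows(
  rows=[
    {"dx":0.1,"dy":0,"dz":0.02,"roll":0,"fingers":0.8},
    {"dx":0.1,"dy":0,"dz":0,"roll":0,"fingers":0.8},
    {"dx":0.1,"dy":0,"dz":0,"roll":0,"fingers":0.8},
    {"dx":0.1,"dy":0,"dz":0,"roll":0,"fingers":0.8},
    {"dx":0.1,"dy":0,"dz":0,"roll":0,"fingers":0.8},
    {"dx":0.1,"dy":0,"dz":0,"roll":0,"fingers":0.8},
    {"dx":0.1,"dy":0,"dz":0,"roll":0,"fingers":0.8},
    {"dx":0.1,"dy":0,"dz":0,"roll":0,"fingers":0.8},
    {"dx":0.1,"dy":0.005,"dz":0,"roll":0,"fingers":0.8},
    {"dx":0.1,"dy":0.005,"dz":0,"roll":0,"fingers":0.8},
    {"dx":0.1,"dy":0.005,"dz":0,"roll":0,"fingers":0.8},
    {"dx":0.1,"dy":0.005,"dz":0,"roll":0,"fingers":0.8},
    {"dx":0.1,"dy":0.005,"dz":0,"roll":0,"fingers":0.8},
    {"dx":0.1,"dy":0.005,"dz":0,"roll":0,"fingers":0.8},
    {"dx":0,"dy":0,"dz":0,"roll":0,"fingers":0.8},
  ],
)

```text
time: 13.72
tool_pos: [0.5969, -0.0284, 0.0032]
tcp_rot: [-2.276, -2.165, 0.004]
wrist_force: [-2.6, -3.0, 1.1]
width: 0.199
```

Request:
play_rows(
  rows=[
    {"dx":0.1,"dy":0.003,"dz":0,"roll":0,"fingers":0.8},
    {"dx":0.1,"dy":0.003,"dz":0,"roll":0,"fingers":0.8},
    {"dx":0.1,"dy":0.003,"dz":0,"roll":0,"fingers":0.8},
    {"dx":0.1,"dy":0.003,"dz":0,"roll":0,"fingers":0.8},
    {"dx":0.1,"dy":0.003,"dz":0,"roll":0,"fingers":0.8},
    {"dx":0.1,"dy":0.003,"dz":0,"roll":0,"fingers":0.8},
    {"dx":0.1,"dy":0.003,"dz":0,"roll":0,"fingers":0.8},
    {"dx":0.1,"dy":0.003,"dz":0,"roll":0,"fingers":0.8},
    {"dx":0.1,"dy":0.003,"dz":0,"roll":0,"fingers":0.8},
    {"dx":0.1,"dy":0.003,"dz":0,"roll":0,"fingers":0.8},
    {"dx":0,"dy":0,"dz":0,"roll":0,"fingers":0.8},
  ],
)

```text
time: 14.63
tool_pos: [0.5994, 0.0111, 0.003]
tcp_rot: [-2.275, -2.164, 0.006]
wrist_force: [-2.8, -5.6, 2.1]
width: 0.192
```

```bash
python3 - <<'E'
from h import *; from workcell import bot,vision
s=bot.read_state(); goto(s,-.0465,-.126,.003,np.pi/2)
c=vision.read_camera("side"); stub_side(c,-.043,-.085)
cv2.imwrite("pics/side5.png",cv2.resize(c["pixels"][160:310,120:320,::-1],None,fx=4,fy=4,interpolation=cv2.INTER_CUBIC))
E
```

```text
at jig [-0.0474 -0.152 ] z 0.003 yaw err deg 0.06 tilt -1.0 q6 0.03 t 14.6333
shift units [ 0.651  0.022 -0.002] roll units -0.014 F [-2.8 -5.6  2.1] w 0.192
stub top 95 ((-39.71288299560547, -82.54904174804688), 21.21675682067871)
```

View pics/side5.png

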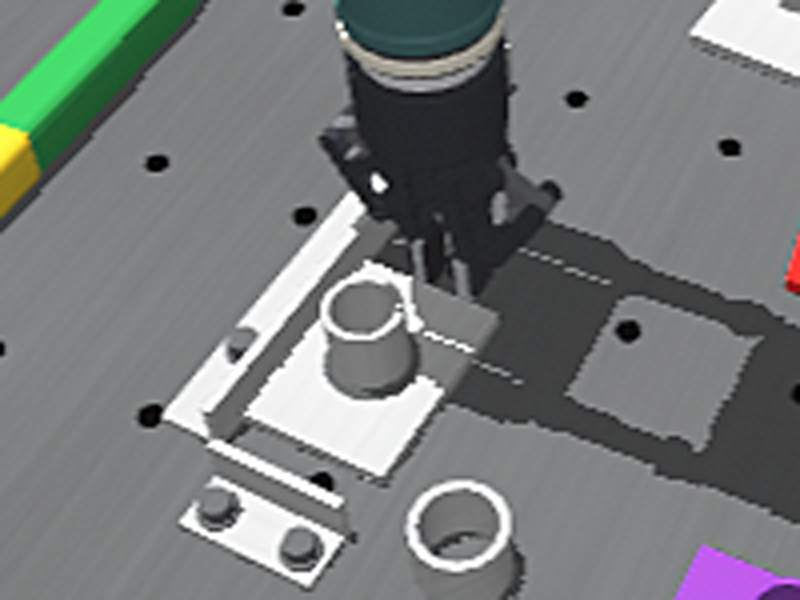

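The plate is sliding along the fence, flush with it, with about 25 mm left to the stop face. The ring has not moved.

Request:
play_rows(
  rows=[
    {"dx":0.1,"dy":0.003,"dz":0,"roll":0,"fingers":0.8},
    {"dx":0.1,"dy":0.003,"dz":0,"roll":0,"fingers":0.8},
    {"dx":0.1,"dy":0.003,"dz":0,"roll":0,"fingers":0.8},
    {"dx":0.1,"dy":0.003,"dz":0,"roll":0,"fingers":0.8},
    {"dx":0.05,"dy":0,"dz":0,"roll":0,"fingers":0.8},
    {"dx":0.05,"dy":0,"dz":0,"roll":0,"fingers":0.8},
    {"dx":0,"dy":0,"dz":0,"roll":0,"fingers":0.8},
  ],
)

```text
time: 15.27
tool_pos: [0.6007, 0.0308, 0.0029]
tcp_rot: [-2.275, -2.164, 0.007]
wrist_force: [-3.5, -6.6, 2.0]
width: 0.197
```

Request:
play_rows(
  rows=[
    {"dx":0.025,"dy":0,"dz":0,"roll":0,"fingers":0.8},
    {"dx":0.025,"dy":0,"dz":0,"roll":0,"fingers":0.8},
    {"dx":0,"dy":0,"dz":0,"roll":0,"fingers":0.8},
  ],
)

```text
time: 15.52
tool_pos: [0.6008, 0.0326, 0.0028]
tcp_rot: [-2.275, -2.164, 0.007]
wrist_force: [-5.0, -5.3, 2.2]
width: 0.198
```

Request:
play_rows(
  rows=[
    {"dx":0.025,"dy":0,"dz":0,"roll":0,"fingers":0.8},
    {"dx":0.025,"dy":0,"dz":0,"roll":0,"fingers":0.8},
    {"dx":0,"dy":0,"dz":0,"roll":0,"fingers":0.8},
  ],
)

```text
time: 15.77
tool_pos: [0.6009, 0.0345, 0.0028]
tcp_rot: [-2.276, -2.164, 0.007]
wrist_force: [-2.8, -6.9, 2.7]
width: 0.195
```

Request:
play_rows(
  rows=[
    {"dx":0.025,"dy":0,"dz":0,"roll":0,"fingers":0.8},
    {"dx":0,"dy":0,"dz":0,"roll":0,"fingers":0.8},
  ],
)

```text
time: 15.93
tool_pos: [0.601, 0.0355, 0.0028]
tcp_rot: [-2.275, -2.164, 0.007]
wrist_force: [-4.9, -6.7, 3.4]
width: 0.199
```

Request:
play_rows(
  rows=[
    {"dx":0.025,"dy":0,"dz":0,"roll":0,"fingers":0.8},
    {"dx":0.025,"dy":0,"dz":0,"roll":0,"fingers":0.8},
    {"dx":0,"dy":0,"dz":0,"roll":0,"fingers":0.8},
  ],
)

```text
time: 16.18
tool_pos: [0.6011, 0.0375, 0.0028]
tcp_rot: [-2.276, -2.164, 0.007]
wrist_force: [-3.6, -6.5, 3.2]
width: 0.201
```

Request:
play_rows(
  rows=[
    {"dx":0.025,"dy":0,"dz":0,"roll":0,"fingers":0.8},
    {"dx":0,"dy":0,"dz":0,"roll":0,"fingers":0.8},
  ],
)

```text
time: 16.35
tool_pos: [0.6011, 0.0385, 0.0028]
tcp_rot: [-2.276, -2.164, 0.007]
wrist_force: [-3.1, -6.3, 3.0]
width: 0.203
```

Request:
play_rows(
  rows=[
    {"dx":0.025,"dy":0,"dz":0,"roll":0,"fingers":0.8},
    {"dx":0,"dy":0,"dz":0,"roll":0,"fingers":0.8},
  ],
)

```text
time: 16.52
tool_pos: [0.6012, 0.0394, 0.0028]
tcp_rot: [-2.276, -2.164, 0.007]
wrist_force: [-3.9, -6.6, 4.0]
width: 0.198
```

Request:
play_rows(
  rows=[
    {"dx":0.025,"dy":0,"dz":0,"roll":0,"fingers":0.8},
    {"dx":0,"dy":0,"dz":0,"roll":0,"fingers":0.8},
  ],
)

```text
time: 16.68
tool_pos: [0.6012, 0.0395, 0.0028]
tcp_rot: [-2.276, -2.166, 0.009]
wrist_force: [-4.9, -10.8, 4.6]
width: 0.199
```

Request:
play_rows(
  rows=[
    {"dx":0.025,"dy":0,"dz":0,"roll":0,"fingers":0.8},
    {"dx":0,"dy":0,"dz":0,"roll":0,"fingers":0.8},
  ],
)

```text
time: 16.85
tool_pos: [0.6012, 0.0396, 0.0028]
tcp_rot: [2.275, 2.166, -0.011]
wrist_force: [-4.9, -13.5, 4.0]
width: 0.197
```

Request:
play_rows(
  rows=[
    {"dx":0.025,"dy":0,"dz":0,"roll":0,"fingers":0.8},
    {"dx":0,"dy":0,"dz":0,"roll":0,"fingers":0.8},
  ],
)

```text
time: 17.02
tool_pos: [0.6012, 0.0396, 0.0029]
tcp_rot: [2.274, 2.166, -0.012]
wrist_force: [-5.2, -17.8, 3.8]
width: 0.197
```

It is up against the stop: the tool has halted at y = 0.0396 m and the force has risen to 18 N. I'll back off, rise, move clear and check.

Request:
play_rows(
  rows=[
    {"dx":-0.1,"dy":-0.02,"dz":0,"roll":0,"fingers":0.8},
    {"dx":-0.3,"dy":0,"dz":0,"roll":0,"fingers":0.8},
    {"dx":-0.4,"dy":0,"dz":0,"roll":0,"fingers":0.8},
    {"dx":-0.4,"dy":0,"dz":0,"roll":0,"fingers":0.8},
    {"dx":0,"dy":0,"dz":-0.6,"roll":0,"fingers":0.8},
    {"dx":0,"dy":0,"dz":-0.8,"roll":0,"fingers":0.8},
    {"dx":0,"dy":0,"dz":-0.8,"roll":0,"fingers":0.8},
    {"dx":0,"dy":0,"dz":-0.8,"roll":0,"fingers":0.8},
    {"dx":0,"dy":0,"dz":-0.8,"roll":0,"fingers":0.8},
    {"dx":0,"dy":0,"dz":-0.8,"roll":0,"fingers":0.8},
    {"dx":-0.8,"dy":0,"dz":0,"roll":0,"fingers":0.8},
    {"dx":-0.8,"dy":0,"dz":0,"roll":0,"fingers":0.8},
    {"dx":-0.8,"dy":0,"dz":0,"roll":0,"fingers":0.8},
    {"dx":-0.8,"dy":0,"dz":0,"roll":0,"fingers":0.8},
    {"dx":-0.8,"dy":0,"dz":0,"roll":0,"fingers":0.8},
    {"dx":-0.8,"dy":0,"dz":0,"roll":0,"fingers":0.8},
    {"dx":-0.8,"dy":0,"dz":0,"roll":0,"fingers":0.8},
    {"dx":0,"dy":0,"dz":0,"roll":0,"fingers":0.8},
  ],
)

```text
time: 18.52
tool_pos: [0.5883, -0.2333, 0.1874]
tcp_rot: [2.279, 2.158, -0.002]
wrist_force: [-0.1, -0.3, -1.7]
width: 0.195
```

```bash
python3 - <<'E'
from h import *; from workcell import bot,vision
s=bot.read_state(); goto(s,-.0465,-.126,.003,np.pi/2)
c=vision.read_camera("top"); np.savez("top5.npz",**c)
W=cloud(c); j=(W[...,:2]-OJ)@J; z=W[...,2]
m=(z>.05)&(z<.06)&(abs(j[...,0]+.0425)<.035)&(abs(j[...,1]+.0575)<.035)
print("stub",m.sum(),cv2.minEnclosingCircle((j[m]*1000).astype(np.float32)))
g=cv2.cvtColor(c["pixels"],cv2.COLOR_RGB2GRAY).astype(float)
cs=[pix(c,np.r_[OJ+J@np.array(q),.01]) for q in ((0,0),(-.085,0),(-.085,-.115),(0,-.115))]; print(np.round(cs,1).tolist())
cv2.imwrite("pics/top5.png",cv2.resize(c["pixels"][130:230,175:310,::-1],None,fx=5.9,fy=5.9,interpolation=cv2.INTER_CUBIC))
for b in ((112,182,192,250),): print("square",plate(c,b)[0],plate(dict(np.load("top0.npz")),b)[0])
for c2 in (dict(np.load("top0.npz")),c):
    w=cloud(c2)[202:232,190:220].reshape(-1,3); p=w[(w[:,2]>.03)&(w[:,2]<.05)]; print("ring",p[:,:2].mean(0).round(4))
E
```

```text
at jig [-0.0465 -0.3966] z 0.1874 yaw err deg 0.32 tilt -1.0 q6 -0.36 t 18.5167
shift units [ 6.778 -0.043  4.592] roll units -0.081 F [-0.1 -0.3 -1.7] w 0.195
stub 107 ((-42.1227912902832, -56.31825256347656), 21.219970703125)
[[207.8, 156.2], [205.5, 192.5], [256.8, 194.0], [258.3, 157.6]]
square ((508.66375732421875, 292.7747497558594), (85.91400146484375, 116.08512115478516), 15.483832359313965) ((508.6097106933594, 292.7488098144531), (84.92241668701172, 114.92460632324219), 15.382040977478027)
ring [0.5121 0.1597]
ring [0.5118 0.1596]
```

View pics/top5.png

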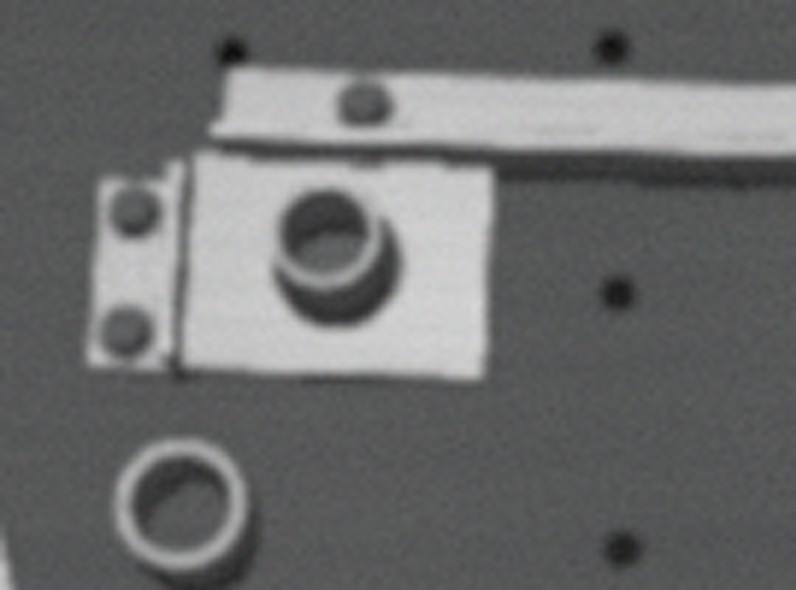

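The plate's left edge is at the stop, crop (185,160–370), and its far edge is under the fence face, crop (200–490,155–168). The stub measures (−42.1, −56.3) mm, against (−42.5, −57.5) for home. One sub-pixel check of the angle remains.

```bash
python3 - <<'E'
from h import *
c=dict(np.load("top5.npz")); g=cv2.cvtColor(c["pixels"],cv2.COLOR_RGB2GRAY).astype(float)
def jl(uv,z): 
    p=(toplane(c,uv,z)-OJ)@J; return line(p)
fe=[(u,e) for u in range(265,335) if (e:=subedge(g,u,140,164,105))]; m,d,s=jl(fe,.032); print("fence(free part)",m.round(4),"ang",round(-d[0]/d[1],4),s.round(5))
ne=[(u,e) for u in range(210,253) if (e:=subedge(g,u,185,205,130))]; m,d,s=jl(ne,.01); print("near edge",m.round(4),"ang",round(-d[0]/d[1],4),s.round(5))
re=[(e,v) for v in range(163,190) if (e:=subedge(g.T,v,245,270,130))]; m,d,s=jl(re,.01); print("right edge",m.round(4),"ang",round(d[1]/d[0],4),s.round(5))
W=cloud(c); w=W[165:188,212:218].reshape(-1,3); print("plate top z left",np.nanmedian(w[:,2]).round(4)); w=W[165:188,246:252].reshape(-1,3); print("right",np.nanmedian(w[:,2]).round(4))
c0=dict(np.load("top0.npz"))
for q in (c0,c): 
    w=cloud(q)[195:240,375:435]; print("pin px bright",(q["pixels"][190:244,372:436].min(-1)>130).sum())
E
```

```text
fence(free part) [-0.0005 -0.2083] ang -0.0024 0.00038
near edge [-0.0842 -0.0571] ang -0.0018 0.00044
right edge [-0.0432 -0.1151] ang -0.0015 0.0005
plate top z left 0.0098
right 0.0101
pin px bright 1759
pin px bright 13
```

```bash
python3 -c "
from workcell import bot
print(bot.read_state()['wrist_force'].round(1)); print(bot.finish_job())"
```

```text
[ 0.6  0.4 -0.3]
the job is handed in; nothing more can be done
None
```

The bracket is up against both the long fence and the end stop, and I've handed the job in at about 18.5 s; no verdict is reported. I pushed it flat against the fence with the open fingers on its long edge. Then I turned the hand 90° and pushed it endwise along the fence until the force rose at the stop.

**Bracket in the last top image:**

| Check | Measured in the jig frame | Should be |
|---|---|---|
| Near long edge | x −84.2 mm | −85 mm |
| Free short edge | y −115.1 mm | −115 mm |
| Angle to the jig | about 0.002 rad | 0 |
| Top surface, both ends | 9.8 and 10.1 mm high | 10 mm |
| Stub centre | (−42.1, −56.3) mm | (−42.5, −57.5) mm |

The stub reading is within the 2 mm calibration. During the pushes the side camera read the stub's x 2 to 4 mm too near the fence, so I judged contact by force and tool stop instead.

**Other parts:** the square bracket and the pipe ring moved less than 0.5 mm. The arm hid the pin bracket in the last picture, so I didn't re-measure it, but the hand never came near it while low. The hand finished clear, 0.19 m up, with no contact force.

I viewed 9 pictures out of the 10 allowed.

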